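Open the water filter for a cartridge change

ROBOT

A 6-joint arm with a two-finger parallel gripper is mounted at the origin on a cart in front of the work surface, level with it; the furniture and walls round the work are solid. World frame = base frame: x ahead of the robot, y to its left, z up, the work surface at z = 0. Lengths are in m, angles in rad, forces in N, time in s.
With the tool pointing down it reaches from about 0.325 to 0.925 m from the base axis. Payload 3.1 kg.
Tool frame: the origin (TCP) lies at the very end of the fingers, on their centre line; the grasp point (between the pads) lies 19 mm behind it (hold_point_z is the z of the grasp point in the tool frame, in m); z points along the fingers, y is the direction in which the jaws open and shut (so a half turn about z gives the same grasp; the last joint's range is limited). The gripper opens to 85 mm and grips with 20 to 120 N. Pads are 22 mm wide; open, the fingers measure 114 mm over their backs; the gripper's body (76 mm by 85 mm) begins 54 mm behind the grasp point. The pads swing forward as they close: fully open they stand 13 mm farther back than shut.
Start: joints at [-1.388, 0.217, 1.613, -0, 1.311, -0.112], TCP at [0.182, -0.598, 0.231] pointing down, gripper open.
Joint ranges: [-2.75, 2.75], [-0.78, 2.1], [0.31, 2.55], [-1.13, 4.27], [0.13, 2.63], [-2.58, 2.58]. Speed limits (rad/s): [2.79, 2.79, 3.14, 3.14, 3.14, 3.14].

INTERFACE

Orientations are given as a unit quaternion [w, x, y, z].
In Python, from station import * gives the robot as it stands.
- The arm moves only by the shell command python3 -m jog 'ROWS' [FORCE]. ROWS is JSON, a list of rows, each a list of 7 numbers: the turn, a rotation vector about the tool's x, y, z in degrees, then the shift along the tool's x, y, z in mm, then the opening, from 0 (shut) to 1 (fully open). In form: [[ax, ay, az, dx, dy, dz, grip], ...]. A call has 1 to 10 rows; each row shifts and turns the commanded pose from where the row before left it, along the tool's axes as they then stand; what a row does not reach is not made up. A row lasts 1/10 s, in which the tool goes at most 50 mm and 8.59 degrees, less where a joint would pass 70% of its speed; a pose out of reach is approached as far as the arm can. A call with a gripper value outside its range is refused whole. The fingers move at their own pace and stop on an object; FORCE is the grip in N (left out, the last holds). Time passes only in rows, so rows that do not move let the fingers close. It gives the time, the measured TCP pose, the force and the opening at its end, in the units of the state.
- read_state(): the state, without advancing time (a new reading comes with each control period).
- snapshot(name): name is "scene" or "side" or "wrist"; returns the picture (480x640x3 uint8, blue, green, red); there is no depth.
- camera_model(name): a dict with "fx", "fy", "cx", "cy" (pixels), "distortion" ([k1, k2, p1, p2, k3] as OpenCV has them; the pictures are not rectified), "world_from_camera" (4x4, takes a point from camera to world coordinates). Camera axes: x right, y down, z forward; pixel columns grow to the right and rows downward; lengths in m; the calibration is good to about 2 mm. A picture is of the moment at which its call begins: read the wrist's pose just before it. camera_model takes no time and is no camera call; for the wrist camera it gives the pose at the moment of the call.
- job_done(): hands the job in, once; it reports no verdict.
The state is a dict: "clock": time; "q": joint angles; "joint_velocities": joint speeds; "joint_efforts": joint torques, N m; "tcp_pos": TCP position; "ee_rot": TCP orientation; "wrist_force": force on the tool from outside, world axes, zero at the start; "torque": the same for the moment, N m; "gripper_width": finger opening in m.
Only numpy, scipy, OpenCV 4.12 (cv2) and the standard library are available. Lean on these libraries where they do the work, as an engineer would, in place of code of your own. Each camera call takes 0.05 s, during which the arm holds its last target.

TASK

The bench-top water filter stands in the sink for a change of cartridge. Gripping and lifting nothing, press its snap tab down with the fingertips until a spring kicks the lid loose, then push the lid gently by its ledge along and right off its rails, until the cartridge bay is wholly open and the lid rests flat on the plain part of the filter's own top. Do not force the lid against the closed catch, do not let it fall, and leave the other things where they are.

Things in the scene. Friction and masses are not known exactly. Their poses are not given: they have to be found in the camera images.
- filter_unit: White plastic water filter, a flat box 222 x 120 mm fixed in the sink. Origin: centre of its underside; z up, x the way the lid slides off. Its flat top (deck), 54 mm above the underside, spans x -105 to 105, y -54 to 54 mm. The lid's seat over the cartridge bay is the -x part, with an end wall (76 mm high) at x -106 to -100; the rest of the deck is plain, level with the seat, but for the tab.
- rail_end (a point): Middle between the ends of the two guide rails, at deck height, 19 mm from the filter's centre towards its -x. The rails run from here 82 mm towards -x, at y = +-41.5 to 52 mm, 9 mm high above the deck, and overhang the lid's feet. The lid must get wholly beyond this point.
- filter_lid: Grey lid, 76 mm long (x), 80 mm wide (88 mm over its feet), 17 mm high to its flat top, 0.14 kg, loose under the rails. Origin: centre of its underside, on the deck, on the seat at x = -61 mm in the filter's frame, axes parallel to the filter's. Hollow and open at the back, it passes over the tab. When the tab goes down a spring kicks it 12 mm along x, past the catch; it then slides freely.
- lid_ledge (a point): Thumb ledge on the lid: a ridge 52 mm wide (across) and 11 mm high above the lid's flat top, upright on the side towards the filter's -x, sloping away in front. This point: middle of the upright face's upper edge, 28 mm above the lid's underside, 12 mm in front of the lid's centre. Push the upright face towards the filter's +x; behind it are 50 mm of flat lid.
- snap_tab (a joint): Travel of the snap tab straight down, m: 0 = up (catch closed), 0.006 = right down. The catch lets the lid go from about 0.004. A spring holds it up, 1 N to begin with and 3 N at the bottom, and the lid rubs on the catch with up to 2 N, so press with about 6 N or right to the stop; it returns by itself when the finger leaves it.
- tab_pad (a point): Centre of the ribbed top of the snap tab's press pad, 20 mm (along x) by 30 mm, 6 mm above the deck while the tab is up, in front of the lid. The tab's upright catch (24 mm wide, 11.5 mm above the deck) stands 25 mm from here towards the lid, right before the lid's front lip. The lid's front edge is 28 mm from here on its seat and comes 12 mm nearer when kicked.
- spoon_rest: Small blue and white boat-shaped dish, 38 x 68 x 16 mm, in the sink near the filter; bystander. Origin: centre of its underside.
- cork_stopper: Cork stopper 26 mm wide, 31 mm high, upright in the sink near the filter; bystander. Origin: centre of its underside.
- bulb_bottle: Little round glass bottle lying in the sink near the filter, 62 x 82 x 58 mm; bystander. Origin: centre of its underside.
- new_cartridge: The new white cartridge, 40 mm wide and 62 mm high, upright on the worktop left of the sink, for later; bystander. Origin: centre of its underside.
- bowl: Clear glass bowl, 117 mm wide, 50 mm high, on the worktop left of the sink; bystander. Origin: centre of its underside.

How it is judged:
By the outcome, as a careful person would: the job done as asked, in the order asked, and still so for the second after the job is handed in, with the robot touching nothing.
It also fails if it takes over 38 s, if anything falls off the work surface, if the arm or the gripper's body presses on something with over 40 N, if the wrist force passes 120 N, or if a joint passes its speed limit or range.

## Working session

There is one attempt and no reset: what is moved stays moved. The work goes in short steps, Python scripts to look and compute and a shell command to move; the robot and the scene stay as the last step left them, time stands still between calls to the robot, and variables do not carry over. Pictures are saved under pics/ and viewed, and the job is handed in when it is done.

```bash
mkdir -p pics; ls; python3 - <<'E'
from station import *
import cv2
s=read_state();print(s)
for n in ["scene","side","wrist"]:
    m=camera_model(n);print(n,m)
    cv2.imwrite(f"pics/{n}0.png",snapshot(n))
E
```

```text
pics
{'clock': 0.0, 'q': array([-1.38820037e+00,  2.17741927e-01,  1.61491680e+00,  2.97115460e-05,
        1.31130014e+00, -1.12223221e-01]), 'joint_velocities': array([-0.00057715, -0.0019875 , -0.0005171 ,  0.00063593, -0.00135961,
        0.00073877]), 'joint_efforts': array([ 1.74303627e-04, -3.96845663e+01, -3.03850758e+01, -1.80775837e-04,
        9.86662722e-03, -2.20457146e-06]), 'tcp_pos': array([ 0.18147275, -0.5972318 ,  0.22998491]), 'ee_rot': array([-1.18287445e-03,  9.89154736e-01,  1.46872419e-01, -2.72754771e-05]), 'wrist_force': array([ 0.41842821, -0.35427125, -1.01291637]), 'torque': array([ 0.0114791 , -0.00417328, -0.0104881 ]), 'gripper_width': 0.08529966357445377}
scene {'fx': 519.4147806160632, 'fy': 519.4147806160632, 'cx': 322.9056493407946, 'cy': 229.62814735307327, 'distortion': array([-0.08729583,  0.        ,  0.        ,  0.        ,  0.        ]), 'world_from_camera': array([[-6.49577220e-01, -5.57646100e-01,  5.16798087e-01,
         1.75095733e-01],
       [-7.60295406e-01,  4.76952616e-01, -4.40984237e-01,
         3.53836369e-01],
       [-5.75059
[... 375 characters left out ...]
 0.99973969, -0.00679943, -0.02177884,  0.64268065],
       [ 0.01453516, -0.54597021,  0.8376785 , -0.74687901],
       [-0.01758633, -0.837777  , -0.54572925,  0.59519306],
       [ 0.        ,  0.        ,  0.        ,  1.        ]])}
wrist {'fx': 428.9507777214659, 'fy': 428.9507777214659, 'cx': 314.28805100619905, 'cy': 238.2177570806174, 'distortion': array([-0.07260384,  0.        ,  0.        ,  0.        ,  0.        ]), 'world_from_camera': array([[ 0.29082449, -0.92286765, -0.25246072,  0.24556798],
       [-0.9567741 , -0.28109811, -0.07461352, -0.57765256],
       [-0.00210783,  0.26324731, -0.96472608,  0.37290994],
       [ 0.        ,  0.        ,  0.        ,  1.        ]])}
```

View pics/scene0.png

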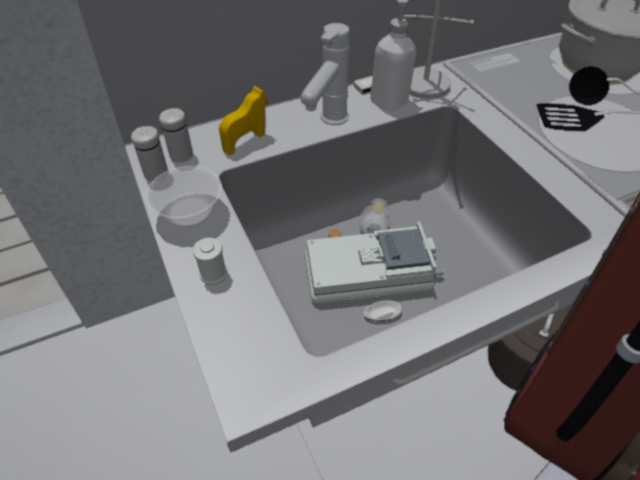

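View pics/side0.png

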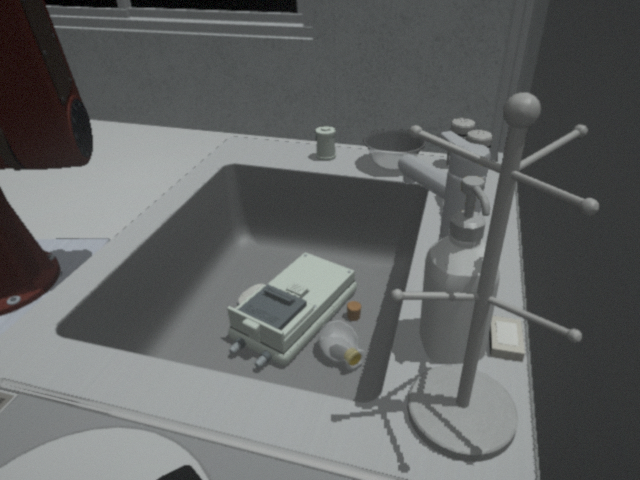

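View pics/wrist0.png

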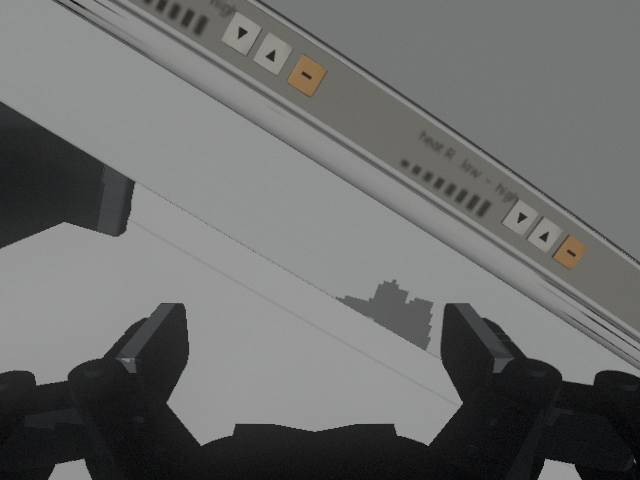

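The scene view shows the filter at around (370,265), with its lid at (405,248). The side view shows it at (290,305), with the lid at (275,305). I'll enlarge both.

```bash
python3 - <<'E'
import cv2
a=cv2.imread("pics/scene0.png")[215:335,290:450]
cv2.imwrite("pics/sc_c.png",cv2.resize(a,None,fx=5,fy=5,interpolation=cv2.INTER_CUBIC))
a=cv2.imread("pics/side0.png")[245:375,215:375]
cv2.imwrite("pics/si_c.png",cv2.resize(a,None,fx=4.6,fy=4.6,interpolation=cv2.INTER_CUBIC))
E
```

```text
(no output)
```

View pics/sc_c.png

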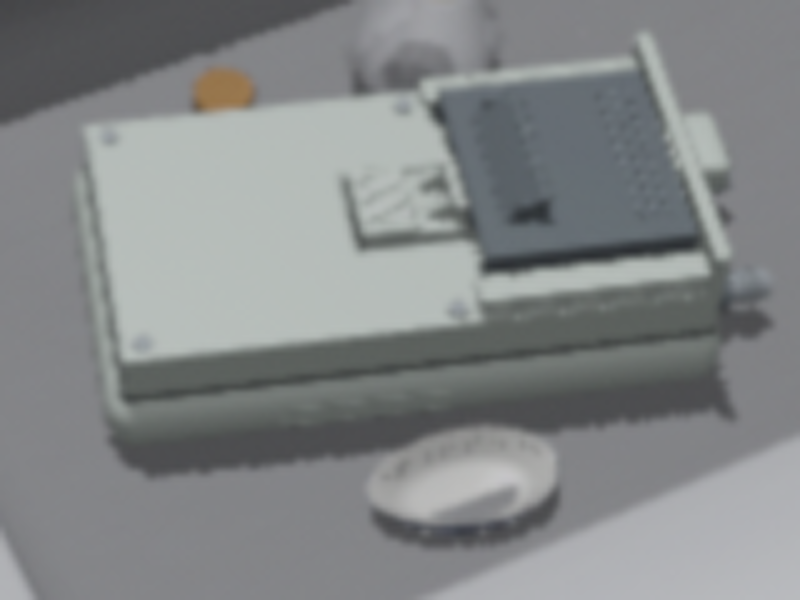

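View pics/si_c.png

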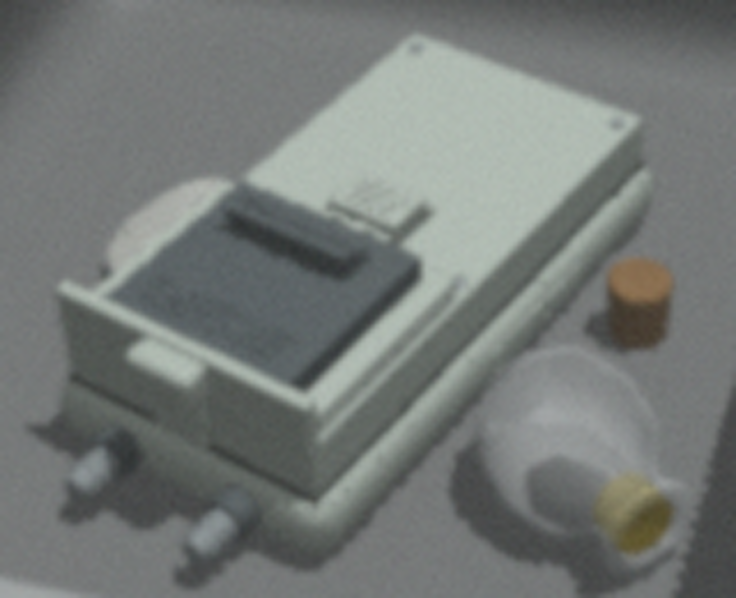

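```bash
cat > h.py <<'E'
import numpy as np, cv2
from station import *
from scipy.optimize import least_squares
def proj(n,P,m=None):
    m=m or camera_model(n); T=np.linalg.inv(m["world_from_camera"])
    K=np.array([[m["fx"],0,m["cx"]],[0,m["fy"],m["cy"]],[0,0,1]])
    r=cv2.Rodrigues(T[:3,:3])[0]
    return cv2.projectPoints(np.asarray(P,float).reshape(-1,1,3),r,T[:3,3],K,m["distortion"])[0].reshape(-1,2)
def W(p,P):
    c,s=np.cos(p[3]),np.sin(p[3]); P=np.asarray(P,float).reshape(-1,3)/1000
    return np.c_[c*P[:,0]-s*P[:,1],s*P[:,0]+c*P[:,1],P[:,2]]+p[:3]
E
cat > fit.py <<'E'
from h import *
sc={(105,54,54):(122,362),(105,-54,54):(83,128),(15,-15,60):(345,175),(15,15,60):(360,238),(-23,-40,71):(440,95),(-23,40,71):(488,262),(-99,40,71):(697,243),(-99,-40,71):(643,72)}
si={(105,54,54):(415,36),(105,-54,54):(640,120),(-23,-40,71):(418,262),(-99,-40,71):(298,382),(-23,40,71):(238,183),(-106,54,76):(62,285),(-106,-54,76):(318,410)}
S=[list(sc),np.array(list(sc.values()))/5-0.4+[290,215]]; D=[list(si),np.array(list(si.values()))/4.6-.4+[215,245]]
ms,md=camera_model("scene"),camera_model("side")
f=lambda p:np.r_[(proj("",W(p,S[0]),ms)-S[1]).ravel(),(proj("",W(p,D[0]),md)-D[1]).ravel()]
for nm,g in (("both",f),("scene",lambda p:f(p)[:16]),("side",lambda p:f(p)[16:])):
    r=least_squares(g,[.55,-.1,-.2,1.6],loss="soft_l1")
    print(nm,r.x.round(4),"deg",np.degrees(r.x[3]).round(2)); print(r.fun.reshape(-1,2).round(1).tolist())
E
python3 fit.py
```

```text
both [ 0.5746 -0.0937 -0.0032  1.0053] deg 57.6
[[-0.0, 1.0], [0.2, 0.7], [0.1, -0.1], [0.2, 0.1], [-0.7, -0.6], [-0.5, -0.0], [0.4, -1.1], [-0.9, -0.4], [0.1, 0.1], [0.6, 0.2], [1.1, -0.7], [-1.9, 1.6], [1.1, -0.2], [-1.0, 0.5], [-1.9, -0.6]]
scene [ 0.5745 -0.094  -0.0035  0.9899] deg 56.72
[[-0.5, 0.3], [0.7, 0.1], [0.3, -0.2], [0.2, 0.1], [-0.2, -0.5], [-0.7, 0.2], [0.4, -0.4], [-0.2, 0.3]]
side [ 0.5744 -0.0889 -0.007   1.0165] deg 58.24
[[-0.5, 0.2], [-0.0, -0.1], [1.5, -1.0], [-0.8, 1.3], [1.5, -0.0], [0.0, 0.7], [-0.6, -1.0]]
```

```bash
python3 - <<'E'
from h import *
ms,md=camera_model("scene"),camera_model("side")
def tri(a,b):
    A=[]
    g=lambda X:np.r_[proj("",X,ms)[0]-a,proj("",X,md)[0]-b]
    r=least_squares(g,[.6,0,.1]);return r.x.round(3),r.fun.round(1)
for n,a,b in [("cart top",(208,246),(325,130)),("cart base",(213,279),(325,158)),("faucet top",(336,30),(465,143)),("spout end",(310,100),(404,165)),
 ("sink far-left rim corner",(222,178),(428,180)),("sink near-left corner",(302,345),(232,166)),("bottle soap top",(398,40),(467,235)),("sink near-right rim",(592,235),(60,330)),("sink far-right rim",(458,107),(382,402)),("cork top",(335,233),(354,306))]:
    print(n,*tri(np.array(a),np.array(b)))
s=read_state();R=camera_model("wrist")
from scipy.spatial.transform import Rotation as Ro
q=s["ee_rot"];print(Ro.from_quat([q[1],q[2],q[3],q[0]]).as_matrix().round(3))
E
```

```text
cart top [0.625 0.174 0.236] [ 0.3  0.3  0.5 -0.4]
cart base [0.622 0.18  0.172] [-0.3 -0.3 -0.4  0.3]
faucet top [ 0.793 -0.201  0.363] [-0.6 -1.  -0.5  0.6]
spout end [ 0.741 -0.102  0.29 ] [ 0.4  0.5  0.4 -0.4]
sink far-left rim corner [0.802 0.053 0.179] [-3.2 -3.9 -3.8  3.6]
sink near-left corner [0.449 0.151 0.176] [ 2.7  1.8  4.5 -2.2]
bottle soap top [ 0.772 -0.329  0.318] [-3.3 -4.  -2.   1.9]
sink near-right rim [ 0.31  -0.311  0.176] [-2.5 -0.3 -1.8  0. ]
sink far-right rim [ 0.685 -0.421  0.18 ] [-6.7 -4.6 -3.6  1.9]
cork top [ 0.673 -0.102  0.027] [-0.2 -0.2 -0.2  0.1]
[[ 0.957  0.291 -0.   ]
 [ 0.291 -0.957  0.002]
 [ 0.    -0.002 -1.   ]]
```

```bash
python3 -m jog '[[0,0,-8,0,0,-12,0.5],[0,0,-8,0,0,-12,0],[0,0,-8,0,0,-12,0],[0,0,-8,0,0,-12,0],[0,0,-8,0,0,-12,0]]' && python3 -m jog '[[0,0,0,45,4,0,0],[0,0,0,45,4,0,0],[0,0,0,45,4,0,0],[0,0,0,45,4,0,0],[0,0,0,45,4,0,0],[0,0,0,45,4,0,0],[0,0,0,45,4,0,0],[0,0,0,45,4,0,0],[0,0,0,45,4,0,0],[0,0,0,45,4,0,0]]'
python3 -m jog '[[0,0,0,45,4,0,0],[0,0,0,45,4,0,0],[0,0,0,45,4,0,0],[0,0,0,40,4,0,0],[0,0,0,0,0,0,0],[0,0,0,0,0,0,0]]'; python3 - <<'E'
from h import *
import json
s=read_state();m=camera_model("wrist")
cv2.imwrite("pics/w1.png",snapshot("wrist"))
import pickle;pickle.dump((s,m),open("w1.pkl","wb"))
print(s["clock"],s["tcp_pos"],s["ee_rot"],s["q"].round(3),s["wrist_force"])
E
```

```text
clock: 0.65
tcp_pos: [0.1815, -0.5977, 0.2912]
ee_rot: [-0.001, 0.878, 0.479, 0.0]
wrist_force: [0.2, -1.0, 0.2]
gripper_width: 0.0127
clock: 1.65
tcp_pos: [0.4616, -0.2412, 0.2911]
ee_rot: [-0.0, 0.879, 0.476, -0.0]
wrist_force: [0.3, -0.2, -0.1]
gripper_width: -0.0003
clock: 2.25
tcp_pos: [0.5698, -0.1044, 0.2907]
ee_rot: [-0.0, 0.879, 0.477, -0.001]
wrist_force: [0.0, -0.3, -0.1]
gripper_width: -0.0
2.25 [ 0.56981033 -0.10440163  0.29065778] [-2.47644494e-04  8.78747544e-01  4.77286225e-01 -7.43314595e-04] [-3.020e-01  7.800e-02  1.658e+00 -1.000e-03  1.407e+00  2.740e-01] [ 0.02760011 -0.33890765 -0.06056021]
```

View pics/w1.png

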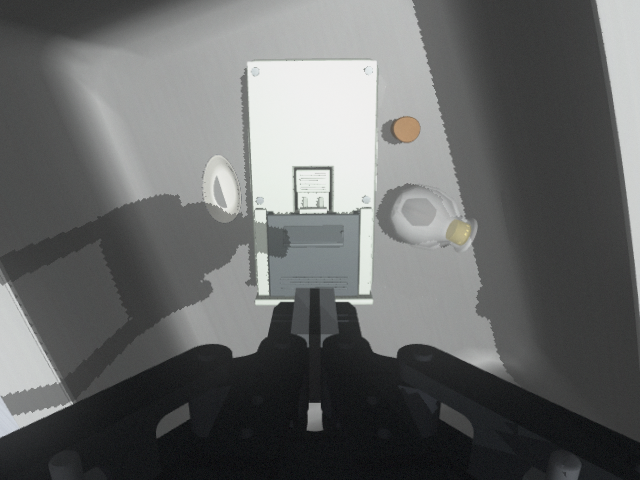

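The wrist view is almost square to the filter. The deck corners are at about (248,61) and (377,61), the pad at (313,180) and the ledge at (313,236). Next I'll enlarge this view and add it to the fit.

```bash
python3 - <<'E'
import cv2
a=cv2.imread("pics/w1.png")[50:200,230:400]
cv2.imwrite("pics/w1a.png",cv2.resize(a,None,fx=4,fy=4,interpolation=cv2.INTER_CUBIC))
a=cv2.imread("pics/w1.png")[155:305,240:390]
cv2.imwrite("pics/w1b.png",cv2.resize(a,None,fx=4,fy=4,interpolation=cv2.INTER_CUBIC))
E
```

```text
(no output)
```

View pics/w1a.png

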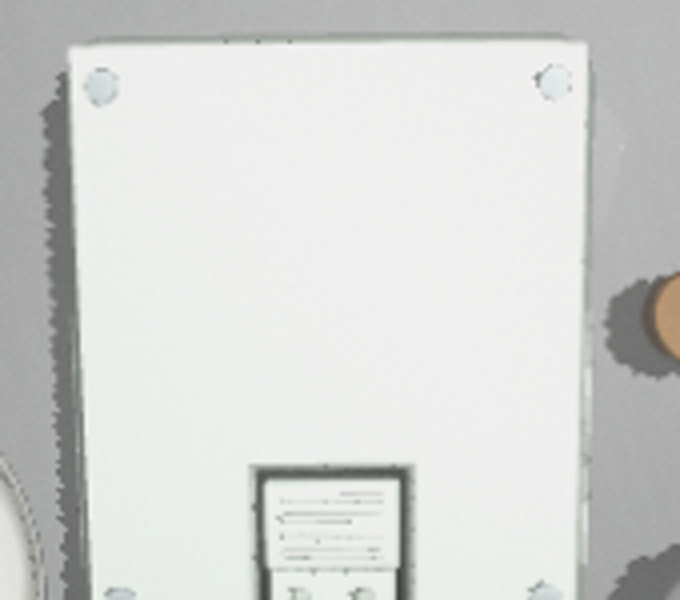

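View pics/w1b.png

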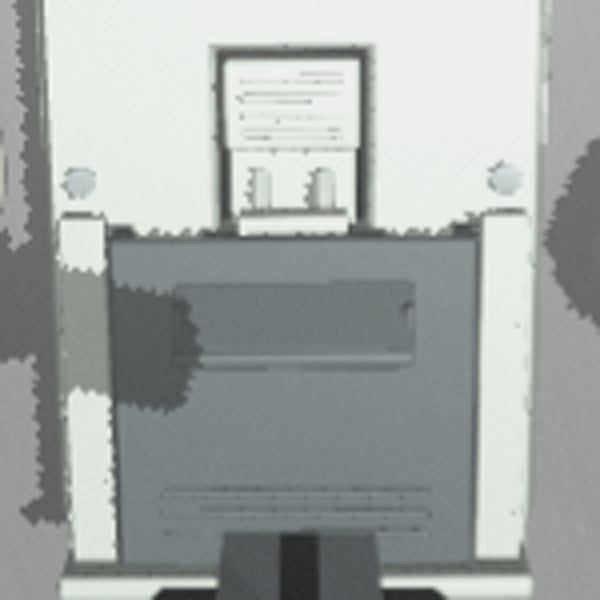

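```bash
cat > fit2.py <<'E'
exec(open("fit.py").read().split("for nm")[0])
import pickle
s,mw=pickle.load(open("w1.pkl","rb"))
wa={(105,54,54):(70,45),(105,-54,54):(586,42),(15,15,60):(265,478),(15,-15,60):(397,478)}
wb={(-23,40,71):(108,238),(-23,-40,71):(478,238),(-49,26,82):(175,357),(-49,-26,82):(413,357),(-99,40,71):(118,563),(-99,-40,71):(475,562),(-19,52,63):(58,215),(-19,-52,63):(530,213)}
Q=list(wa)+list(wb); U=np.r_[np.array(list(wa.values()))/4-.4+[230,50],np.array(list(wb.values()))/4-.4+[240,155]]
h=lambda p:(proj("",W(p,Q),mw)-U).ravel()
for nm,g in (("wrist",h),("all",lambda p:np.r_[2*h(p),f(p)])):
    r=least_squares(g,[.575,-.094,-.0,1.0],loss="soft_l1")
    print(nm,r.x.round(4),np.degrees(r.x[3]).round(2)); print(r.fun.reshape(-1,2).round(1).tolist())
p=r.x
q=s["ee_rot"]
print("tcp yaw",np.degrees(2*np.arctan2(q[2],q[1])))
c,sn=np.cos(p[3]),np.sin(p[3]);d=s["tcp_pos"][:2]-p[:2]
print("tcp in filter mm",(1000*np.array([c*d[0]+sn*d[1],-sn*d[0]+c*d[1]])).round(1), "z above deck",1000*(s["tcp_pos"][2]-p[2])-54)
E
python3 fit2.py
```

```text
wrist [ 0.5751 -0.0932 -0.0021  1.0025] 57.44
[[0.3, 0.3], [0.0, -0.0], [-0.5, -0.4], [0.9, -0.7], [0.2, 0.1], [-0.2, -0.5], [-0.6, 2.6], [0.5, 2.2], [0.8, 0.1], [-1.2, -0.2], [0.0, -0.3], [-0.4, -0.6]]
all [ 0.5749 -0.0933 -0.0027  1.0026] 57.44
[[0.8, 1.3], [-0.3, 0.7], [-1.0, -0.5], [1.8, -1.0], [0.6, 0.5], [-0.6, -0.8], [-1.1, 5.2], [0.8, 4.4], [1.7, 0.1], [-2.5, -0.5], [0.2, -0.4], [-1.1, -1.1], [-0.4, 0.7], [-0.1, 0.4], [-0.2, -0.3], [-0.1, -0.1], [-0.9, -0.8], [-0.8, -0.2], [0.1, -1.2], [-1.0, -0.4], [0.4, -0.2], [0.9, -0.0], [1.2, -1.0], [-1.9, 1.1], [1.3, -0.6], [-0.9, -0.0], [-1.8, -1.0]]
tcp yaw 57.016640311475044
tcp in filter mm [-12.1  -1.6] z above deck 239.39265773283097
```

```bash
python3 -m jog '[[0,0,-0.4,18,-1.6,0,0],[0,0,0,0,0,30,0],[0,0,0,0,0,40,0],[0,0,0,0,0,40,0],[0,0,0,0,0,40,0],[0,0,0,0,0,40,0],[0,0,0,0,0,20,0],[0,0,0,0,0,6,0],[0,0,0,0,0,0,0],[0,0,0,0,0,0,0]]'
python3 - <<'E'
from h import *
s=read_state();cv2.imwrite("pics/w2.png",snapshot("wrist"));a=snapshot("side")[225:375,215:375];cv2.imwrite("pics/s2.png",cv2.resize(a,None,fx=4,fy=4,interpolation=cv2.INTER_CUBIC))
p=[.5749,-.0933,-.0027,1.0026];c,sn=np.cos(p[3]),np.sin(p[3]);d=s["tcp_pos"]-p[:3]
print(s["clock"],1000*np.array([c*d[0]+sn*d[1],-sn*d[0]+c*d[1],d[2]-.054]),s["wrist_force"])
E
```

```text
clock: 3.3
tcp_pos: [0.5796, -0.0903, 0.0771]
ee_rot: [0.001, 0.878, 0.479, 0.001]
wrist_force: [0.2, -0.7, 0.5]
gripper_width: -0.0001
3.3 [ 5.06258877 -2.33646653 25.79206495] [ 0.21532502 -0.70260754  0.46213078]
```

View pics/w2.png

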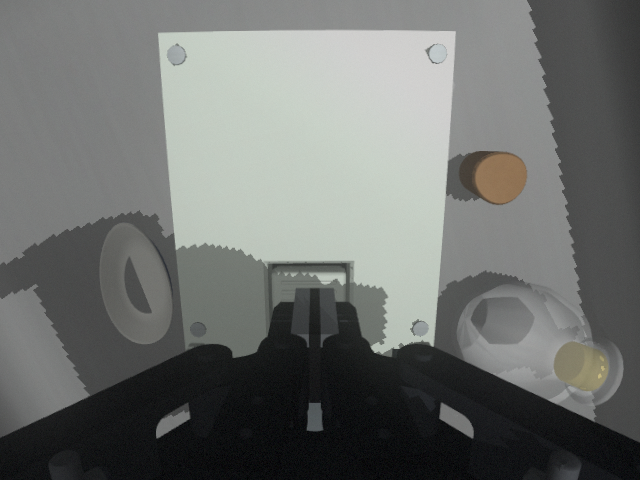

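View pics/s2.png

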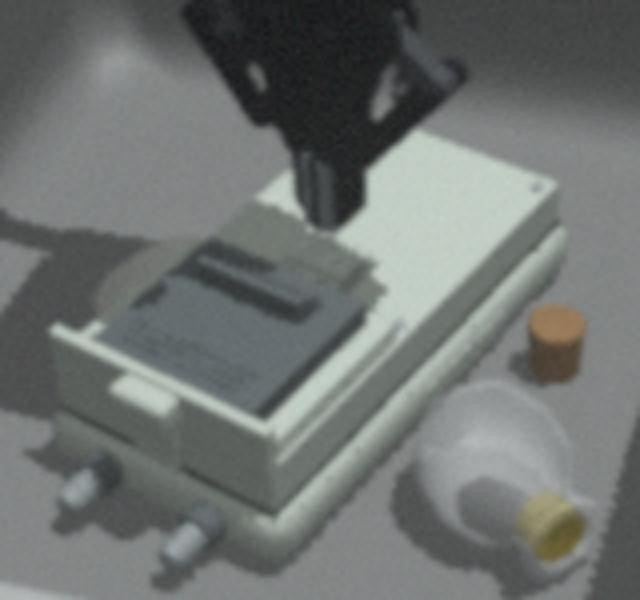

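The side view shows the shut fingertips above the pad, and the wrist view has the slot centred near column 311 against 315 for the fingers. I'll correct about 2 mm sideways and go down slowly.

```bash
python3 -m jog '[[0,0,0,1,-2,6,0],[0,0,0,0,0,6,0],[0,0,0,0,0,4,0],[0,0,0,0,0,0,0]]'; python3 -m jog '[[0,0,0,0,0,2,0],[0,0,0,0,0,0,0]]';python3 -m jog '[[0,0,0,0,0,2,0],[0,0,0,0,0,0,0]]';python3 -m jog '[[0,0,0,0,0,1,0],[0,0,0,0,0,0,0]]';python3 -m jog '[[0,0,0,0,0,1,0],[0,0,0,0,0,0,0]]'
```

```text
clock: 3.8
tcp_pos: [0.577, -0.087, 0.0586]
ee_rot: [-0.0, 0.878, 0.479, -0.0]
wrist_force: [0.4, 0.6, -0.0]
gripper_width: -0.0002
clock: 4.0
tcp_pos: [0.5772, -0.0871, 0.0572]
ee_rot: [-0.0, 0.878, 0.479, -0.0]
wrist_force: [-0.1, 0.4, 0.7]
gripper_width: 0.0001
clock: 4.2
tcp_pos: [0.5773, -0.0871, 0.0553]
ee_rot: [-0.0, 0.878, 0.479, 0.0]
wrist_force: [-0.8, 1.3, 1.8]
gripper_width: -0.0003
clock: 4.4
tcp_pos: [0.5773, -0.0872, 0.0543]
ee_rot: [-0.0, 0.878, 0.479, 0.0]
wrist_force: [-0.2, 1.1, 2.8]
gripper_width: 0.0
clock: 4.6
tcp_pos: [0.5773, -0.0872, 0.054]
ee_rot: [-0.0, 0.878, 0.479, -0.0]
wrist_force: [-2.9, 0.8, 6.3]
gripper_width: 0.0003
```

```bash
python3 -m jog '[[0,0,0,0,0,1,0],[0,0,0,0,0,0,0]]';python3 - <<'E'
from h import *
print(read_state()["wrist_force"]);a=snapshot("side")[225:375,215:375];cv2.imwrite("pics/s3.png",cv2.resize(a,None,fx=4,fy=4,interpolation=cv2.INTER_CUBIC))
E
```

```text
clock: 4.8
tcp_pos: [0.5773, -0.0872, 0.0539]
ee_rot: [-0.0, 0.878, 0.479, -0.0]
wrist_force: [-5.1, 3.1, 11.5]
gripper_width: -0.0
[-5.10183308  3.09075413 11.54409339]
```

View pics/s3.png

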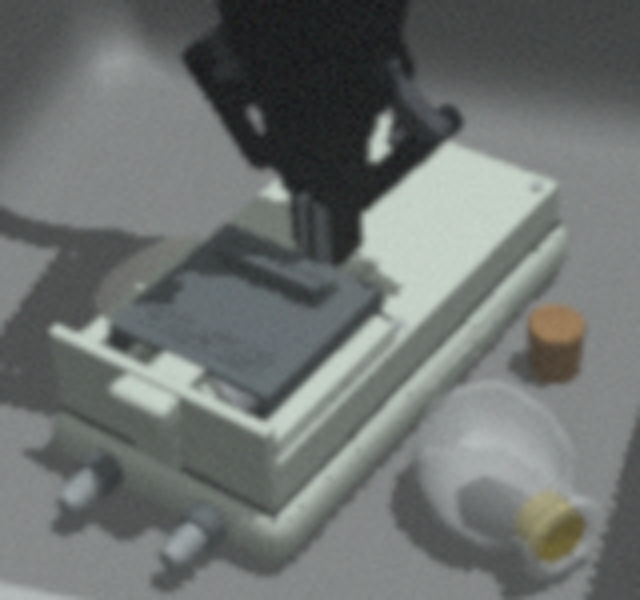

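The lid has been kicked clear, and a gap shows at the end wall near (160,355). Now I'll lift straight up and move behind the ledge.

```bash
python3 -m jog '[[0,0,0,0,0,-4,0],[0,0,0,0,0,-15,0],[0,0,0,0,0,-33,0],[0,0,0,0,0,0,0],[0,0,0,-31,1,0,0],[0,0,0,-31,0,0,0],[0,0,0,0,0,0,0],[0,0,0,0,0,15,0],[0,0,0,0,0,0,0],[0,0,0,0,0,0,0]]'
python3 - <<'E'
from h import *
s=read_state();cv2.imwrite("pics/w4.png",snapshot("wrist"));a=snapshot("side")[225:375,215:375];cv2.imwrite("pics/s4.png",cv2.resize(a,None,fx=4,fy=4,interpolation=cv2.INTER_CUBIC))
p=[.5749,-.0933,0,1.0026];c,sn=np.cos(p[3]),np.sin(p[3]);d=s["tcp_pos"]-p[:3]
print(s["clock"],1000*np.array([c*d[0]+sn*d[1],-sn*d[0]+c*d[1],d[2]-.054]),s["wrist_force"])
E
```

```text
clock: 5.85
tcp_pos: [0.544, -0.1389, 0.0879]
ee_rot: [-0.001, 0.877, 0.48, -0.001]
wrist_force: [0.1, -0.7, 0.0]
gripper_width: 0.0001
5.85 [-55.05853175   1.49884456  33.91874453] [ 0.08518929 -0.72527545  0.01548181]
```

View pics/w4.png

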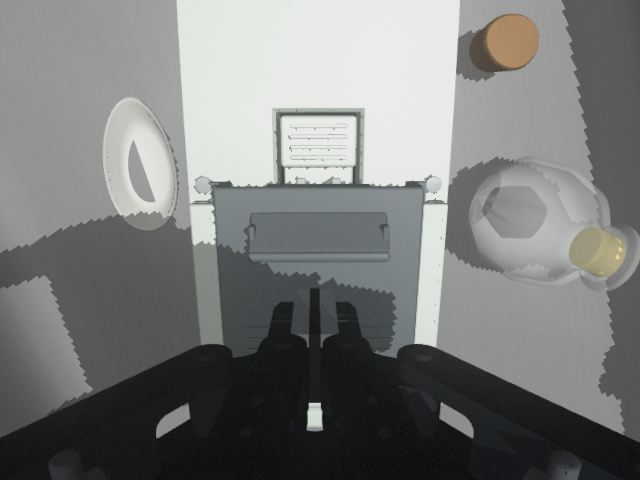

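View pics/s4.png

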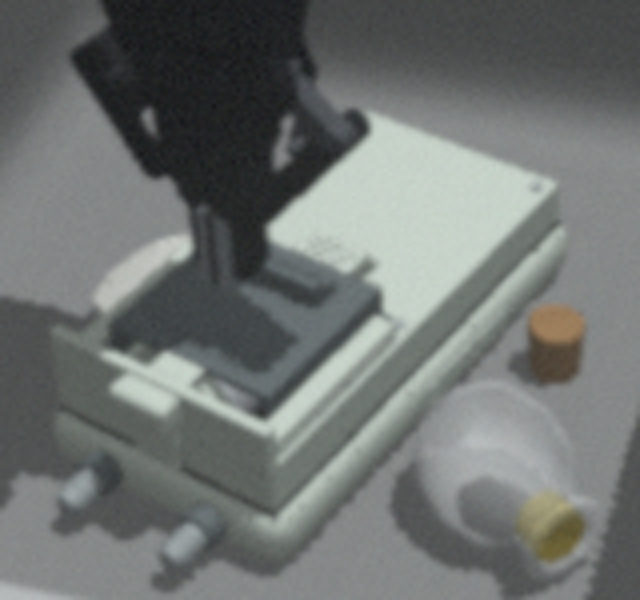

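```bash
python3 -m jog '[[0,0,0,0,1.5,6,0],[0,0,0,0,0,4,0],[0,0,0,0,0,2,0],[0,0,0,0,0,0,0]]'; python3 -m jog '[[0,0,0,2,0,0,0],[0,0,0,2,0,0,0],[0,0,0,2,0,0,0],[0,0,0,2,0,0,0],[0,0,0,2,0,0,0],[0,0,0,3,0,0,0],[0,0,0,3,0,0,0],[0,0,0,3,0,0,0]]'
python3 - <<'E'
from h import *
s=read_state();a=snapshot("side")[225:375,215:375];cv2.imwrite("pics/s5.png",cv2.resize(a,None,fx=4,fy=4,interpolation=cv2.INTER_CUBIC));cv2.imwrite("pics/w5.png",snapshot("wrist"))
p=[.5749,-.0933,0,1.0026];c,sn=np.cos(p[3]),np.sin(p[3]);d=s["tcp_pos"]-p[:3]
print(s["clock"],1000*np.array([c*d[0]+sn*d[1],-sn*d[0]+c*d[1],d[2]-.054]),s["wrist_force"])
E
```

```text
clock: 6.35
tcp_pos: [0.5454, -0.1405, 0.0766]
ee_rot: [-0.0, 0.878, 0.479, -0.0]
wrist_force: [-0.1, 0.4, 0.5]
gripper_width: 0.0002
clock: 7.15
tcp_pos: [0.5564, -0.1247, 0.0775]
ee_rot: [0.0, 0.878, 0.479, 0.0]
wrist_force: [-1.3, -1.9, 1.9]
gripper_width: 0.0001
7.15 [-36.45569496  -1.30938619  23.48890739] [-1.31422347 -1.93300083  1.8574946 ]
```

View pics/s5.png

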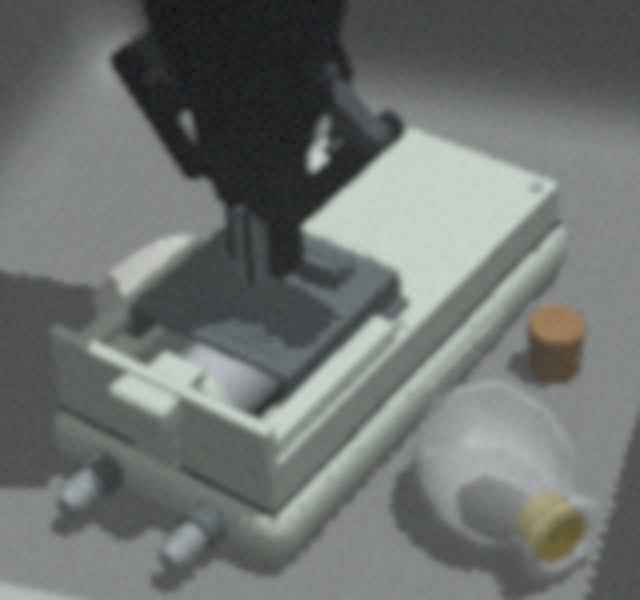

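View pics/w5.png

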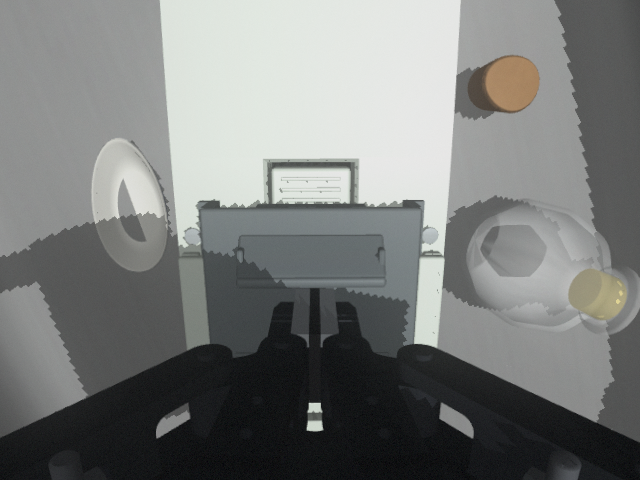

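```bash
python3 -m jog '[[0,0,0,-2,-1,0,0],[0,0,0,0,0,2,0],[0,0,0,2,0,0,0],[0,0,0,3,0,0,0],[0,0,0,3,0,0,0],[0,0,0,3,0,0,0],[0,0,0,4,0,0,0],[0,0,0,4,0,0,0],[0,0,0,4,0,0,0],[0,0,0,4,0,0,0]]'; python3 -m jog '[[0,0,0,4,0,0,0],[0,0,0,4,0,0,0],[0,0,0,4,0,0,0],[0,0,0,3,0,0,0],[0,0,0,0,0,0,0]]'
cat > lk.py <<'E'
import sys
from h import *
k=sys.argv[1]
s=read_state();a=snapshot("side")[225:375,215:375];cv2.imwrite(f"pics/s{k}.png",cv2.resize(a,None,fx=4,fy=4,interpolation=cv2.INTER_CUBIC));cv2.imwrite(f"pics/w{k}.png",snapshot("wrist"))
p=[.5749,-.0933,0,1.0026];c,sn=np.cos(p[3]),np.sin(p[3]);d=s["tcp_pos"]-p[:3]
print(s["clock"],1000*np.array([c*d[0]+sn*d[1],-sn*d[0]+c*d[1],d[2]-.054]),s["wrist_force"])
E
python3 lk.py 6
```

```text
clock: 8.25
tcp_pos: [0.569, -0.1029, 0.0753]
ee_rot: [0.0, 0.878, 0.479, 0.0]
wrist_force: [-0.6, -0.6, -1.0]
gripper_width: 0.0001
clock: 8.75
tcp_pos: [0.5773, -0.0901, 0.0754]
ee_rot: [-0.0, 0.878, 0.48, 0.0]
wrist_force: [-0.1, -0.2, 0.5]
gripper_width: -0.0
8.75 [ 3.99065981 -0.29843664 21.42343984] [-0.07180511 -0.19856755  0.50700345]
```

View pics/s6.png

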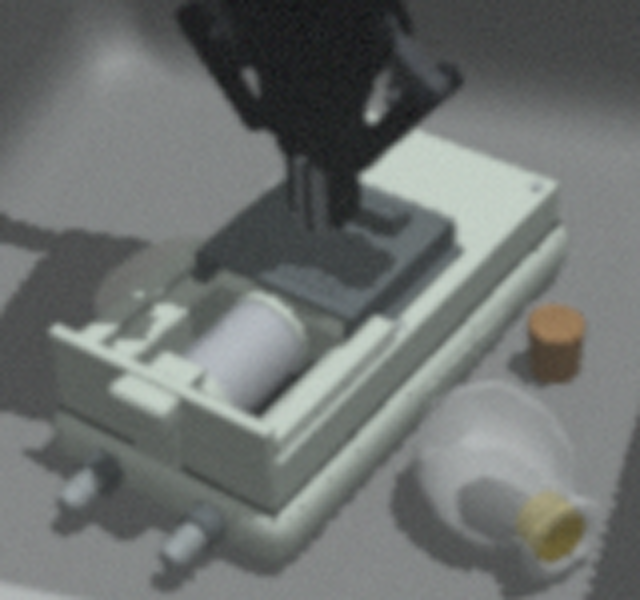

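View pics/w6.png

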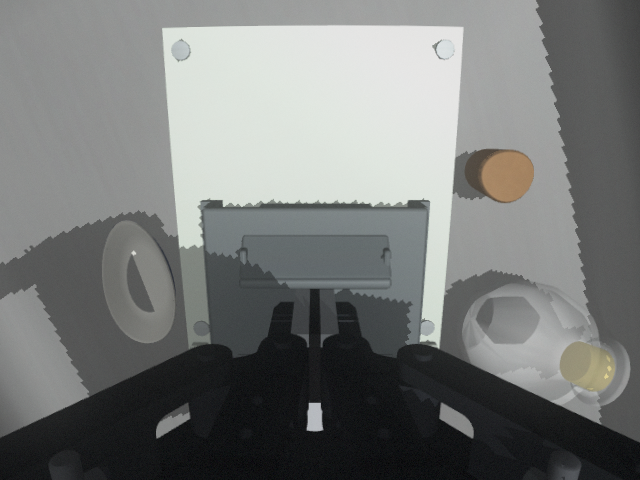

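The lid is straight, about 52 mm along, and the bay is opening. I'll continue the remaining 38 mm or so.

```bash
python3 -m jog '[[0,0,0,3,0,0,0],[0,0,0,4,0,0,0],[0,0,0,4,0,0,0],[0,0,0,4,0,0,0],[0,0,0,4,0,0,0],[0,0,0,4,0,0,0],[0,0,0,4,0,0,0],[0,0,0,4,0,0,0],[0,0,0,4,0,0,0],[0,0,0,2,0,0,0]]'; python3 -m jog '[[0,0,0,1,0,0,0],[0,0,0,0,0,0,0]]'
python3 lk.py 7
```

```text
clock: 9.85
tcp_pos: [0.5972, -0.0591, 0.0754]
ee_rot: [0.0, 0.878, 0.48, 0.0]
wrist_force: [-1.7, -2.6, 1.5]
gripper_width: 0.0002
clock: 10.05
tcp_pos: [0.5976, -0.0584, 0.0753]
ee_rot: [-0.0, 0.878, 0.479, 0.0]
wrist_force: [-0.1, -1.1, 0.5]
gripper_width: 0.0004
10.05 [41.64044774 -0.3548761  21.29613105] [-0.12130456 -1.09117673  0.54595969]
```

View pics/s7.png

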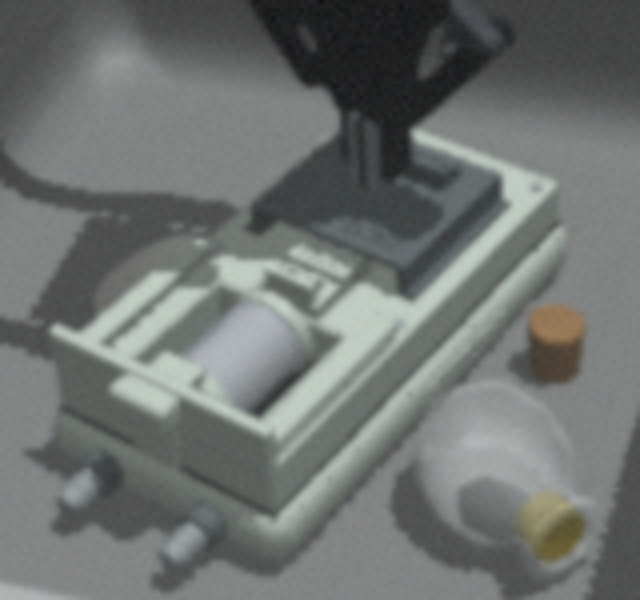

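View pics/w7.png

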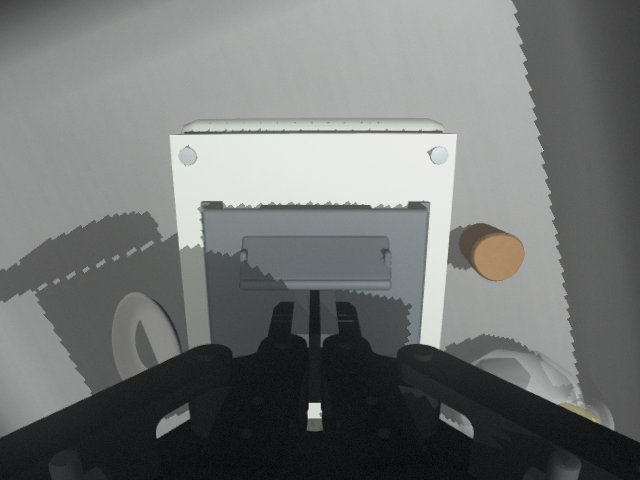

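The lid is past the rails with the bay open, and a strip of deck is still visible in front of it. I'll back off, lift away and check.

```bash
python3 -m jog '[[0,0,0,-3,0,0,0],[0,0,0,-4,0,0,0],[0,0,0,0,0,-15,0],[0,0,0,0,0,-40,0],[0,0,0,0,0,-45,0],[0,0,0,-30,0,-45,0],[0,0,0,-45,0,-45,0],[0,0,0,-45,0,-25,0],[0,0,0,0,0,0,0],[0,0,0,0,0,0,0]]'
python3 lk.py 8; python3 - <<'E'
from h import *
a=snapshot("scene")[215:335,290:450];cv2.imwrite("pics/sc8.png",cv2.resize(a,None,fx=5,fy=5,interpolation=cv2.INTER_CUBIC))
E
```

```text
clock: 11.15
tcp_pos: [0.5362, -0.1552, 0.2787]
ee_rot: [0.001, 0.878, 0.478, 0.001]
wrist_force: [0.0, 0.2, -0.6]
gripper_width: 0.0
11.15 [-73.05831732  -0.68248022 224.69823766] [ 0.04452062  0.23646518 -0.61441674]
```

View pics/s8.png

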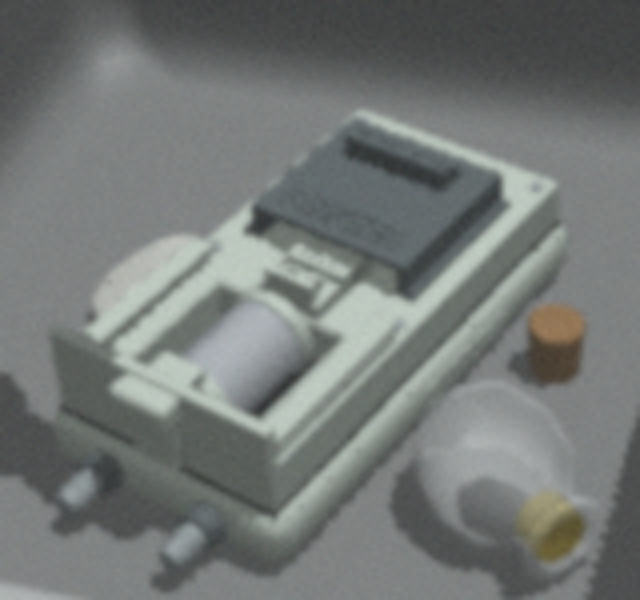

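View pics/w8.png

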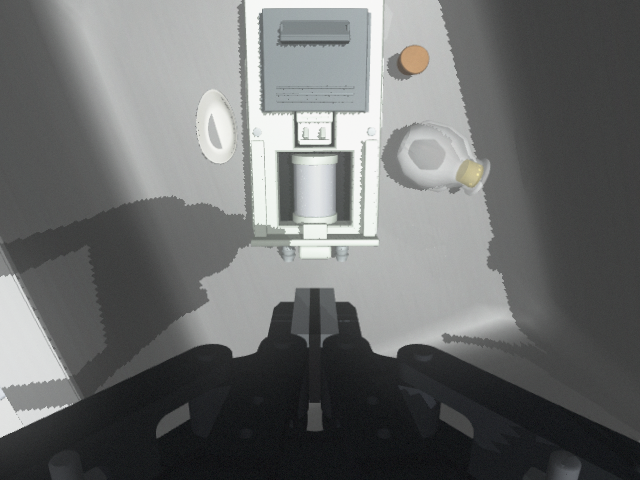

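View pics/sc8.png

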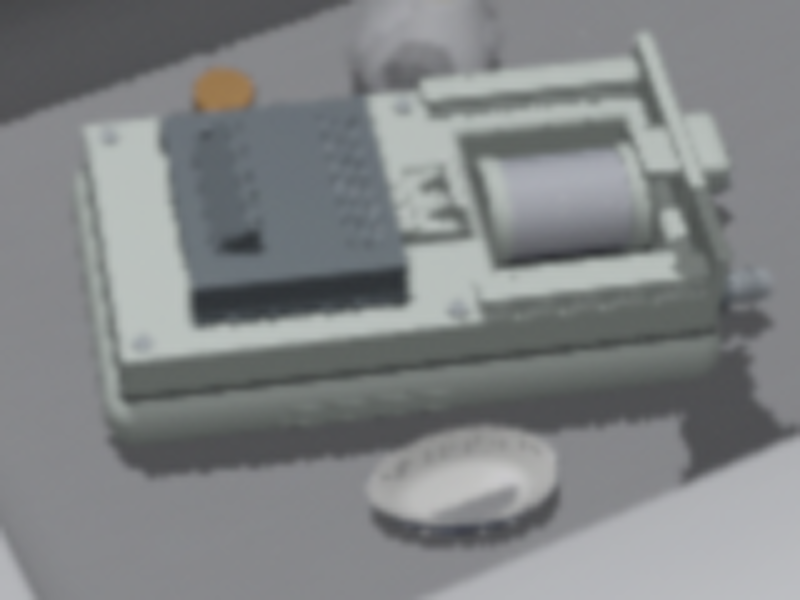

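All three views show the lid square and flat on the plain deck, well past the rails, with the bay open. The spoon rest, cork and bottle are where they were, and the arm is clear.

```bash
python3 - <<'E'
from station import *
print(job_done())
E
```

```text
the job is handed in; nothing more can be done
None
```

The lid is off: the cartridge bay is fully open and the lid lies flat on the plain part of the filter's top. I handed the job in at about 11.3 s of the 38 s.

- **Tab:** I pressed the snap tab down with the shut fingertips until the spring kicked the lid loose. The downward force peaked at about 11.5 N, higher than the 6 N suggested because the tab was on its stop.
- **Lid:** I then pushed the lid by its ledge about 90 mm, with about 3 N or less in every reading. I gripped and lifted nothing.
- **Last checks:** By the fingertip position, the lid's centre is about 41 mm beyond the filter's centre. Its back edge is therefore about 22 mm past the rail ends, and its front edge about 26 mm short of the deck's end. The three camera views agree, and the final force reading was under 1 N, with the arm about 0.2 m above the filter.
- **Other things:** The spoon rest, cork and bottle look unmoved in the last pictures. The cartridge and bowl on the worktop were not in those views, but the arm never went near them.
- **Disagreements:** The camera fit put the filter about 3 mm lower than the tab's stop suggested, so I used the stop for height. The ledge points in that fit were also off by about 2 mm, probably because I marked the lower line of the ridge.

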